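# Load the brass sample and index it three clicks to the microscope

## Task

Take the brass sample out of the foil tray, stand it in the empty pocket of the white sample wheel at the red loading arrow and let go of it; leave the other samples standing in the tray, and the cup, goggles and thermometer where they are. Then turn the wheel clockwise (seen from above) by its black knob, one click at a time, to the third stop and not past it, which brings the brass in front of the microscope. Finish while holding: keep the knob gripped at that third stop, so the wheel stays still while the picture is taken.

Things in the scene. Friction and masses are not known exactly. Their poses are not given: they have to be found in the camera images.
- brass: the sample to load: yellow brass round rod sample, 18 mm diameter, 50 mm tall, standing on end in the foil tray; origin at the centre of its underside, z along its length; about 0.11 kg
- copper: reddish copper round rod sample, 18 mm diameter, 50 mm tall, standing on end in the foil tray; origin at the centre of its underside, z along its length; stays in the tray
- steelrod: bright grey steel round rod sample, 18 mm diameter, 50 mm tall, standing on end in the foil tray; origin at the centre of its underside, z along its length; stays in the tray
- alu: pale grey aluminium round rod sample, 18 mm diameter, 50 mm tall, standing on end in the foil tray; origin at the centre of its underside, z along its length; stays in the tray
- nylon: white nylon round rod sample, 18 mm diameter, 50 mm tall, standing on end in the foil tray; origin at the centre of its underside, z along its length; stays in the tray
- acetal: black plastic round rod sample, 18 mm diameter, 50 mm tall, standing on end in the foil tray; origin at the centre of its underside, z along its length; stays in the tray
- tray: fixed foil tray, 280 (along its x) x 200 mm, walls 3 mm thick, 28 mm high, flat lip out to 300 x 220 mm, floor 3 mm thick; origin at the centre of its underside. Six samples stand in it in any order, 3 along x (75 mm apart) by 2 along y (90 mm apart); between the rows lie a rubber stopper (26 mm wide, 22 mm high) and a bolt (36 mm long along x, 15 mm high)
- changer: sample changer, fixed: aluminium base disc, 250 mm diameter, 12 mm thick, with the white wheel on it and a level microscope beside it (tube and foot 102 to 268 mm from the wheel axis, top 90 mm above the bench). Origin on the wheel axis at bench height, z up; its -x points to the red loading arrow on the base; the microscope is 67.5 degrees clockwise from there, seen from above
- load_seat (a point): pocket floor at the red loading arrow, 78 mm from the wheel axis, 32 mm above the bench, z up. This pocket and those beside it are empty. A pocket is 24 mm wide between its two fins at this point (wider outward, narrower inward) and 25 mm long radially, centred here; fins, hub and rim rise 20 mm above its floor
- read_seat (a point): pocket floor in front of the microscope, 78 mm from the wheel axis, 32 mm above the bench; where the brass must be after three clicks
- knob: black fluted round knob on the wheel axis, 39 mm diameter, fixed to the wheel; its body is 36 mm high, from 70 to 106 mm above the bench, on a 20 mm spindle; a red line on its top points to the pocket that starts at the loading arrow. Origin on the axis at the bench surface
- knob_grip (a point): point on the knob's axis at mid-height, 90 mm above the bench: grip the knob here, at any yaw
- wheel (a joint): wheel angle in rad, 0 at the start, growing clockwise seen from above. A spring plunger gives 16 click stops, one per pocket, every 0.3927 rad: third stop 1.178. Turning takes up to about 0.25 N m; past half way the wheel drops into the next stop. Wheel 188 mm diameter, rim 52 mm above the bench; three fixed samples stand in it on the side away from the arrow, tops 82 mm above the bench
- cup: red plastic cup, 92 mm across the rim, 115 mm tall, standing; origin at the centre of its underside; leave alone
- goggles: clear safety goggles with black temples, 145 x 140 x 50 mm, lying open; leave alone
- thermometer: blue infrared thermometer gun lying on its side, about 120 x 130 x 42 mm; leave alone

How it is judged:
On the way, in this order (a step that is already met when the one before it is completed fails the run):
1. the brass sample stands in the pocket at the loading arrow, let go, the wheel still at its start stop (horizontal distance between brass and load_seat below 0.012 m and z of brass in the frame of load_seat between -0.004 and 0.004 m and angle between brass's own z axis and vertical below 0.12 rad and contact force between the fingers and brass below 0.1 N and value of joint wheel between -0.1 and 0.1 rad), for 0.2 s.
2. first click: the wheel at the first stop, the knob gripped (value of joint wheel between 0.3027 and 0.4827 rad and contact force between the fingers and knob above 1 N), for 0.1 s.
3. second click: the wheel at the second stop, the knob gripped (value of joint wheel between 0.6954 and 0.8754 rad and contact force between the fingers and knob above 1 N), for 0.1 s.
4. third click: the wheel at the third stop, the knob gripped (value of joint wheel between 1.0981 and 1.2581 rad and contact force between the fingers and knob above 1 N), for 0.3 s.
At the end, for the whole second after the job is handed in: wheel at rest at its third stop (1.178 rad, within 0.08), knob held by the fingers (over 1.5 N), brass upright (0.12 rad) on the pocket floor (4 mm), within 12 mm of the place before the microscope and not touched, the other samples standing in the tray (value of joint wheel between 1.0981 and 1.2581 rad and velocity of joint wheel between -0.15 and 0.15 rad/s and contact force between the fingers and knob above 1.5 N and horizontal distance between brass and read_seat below 0.012 m and z of brass in the frame of read_seat between -0.004 and 0.004 m and angle between brass's own z axis and vertical below 0.12 rad and contact force between the fingers and brass below 0.1 N and angle between each of copper, steelrod, alu, nylon, acetal's own z axis and vertical below 0.5 rad and z of each of copper, steelrod, alu, nylon, acetal in the frame of tray below 0.03 m); the arm keeps its last pose, push and grip.
It fails at once if the wheel is turned past the third stop (value of joint wheel above 1.414 rad).
It fails at once if the wheel is turned backwards off its start stop (value of joint wheel below -0.25 rad).
It fails at once if another sample is knocked over or taken out of the tray (angle between any of copper, steelrod, alu, nylon, acetal's own z axis and vertical above 0.7 rad or z of any of copper, steelrod, alu, nylon, acetal in the frame of tray above 0.04 m).
It fails at once if the cup, goggles or thermometer is disturbed (distance of any of cup, goggles, thermometer from where it was at the start of the episode above 0.03 m).
It also fails if it takes over 58 s, if anything falls off the work surface, if the arm or the gripper's body presses on something with over 40 N, if the wrist force passes 120 N, or if a joint passes its speed limit or range.

## Robot

A 6-joint arm with a two-finger parallel gripper is mounted at the origin on the work surface. World frame = base frame: x ahead of the robot, y to its left, z up, the work surface at z = 0. Lengths are in m, angles in rad, forces in N, time in s.
With the tool pointing down it reaches from about 0.35 to 0.775 m from the base axis. Payload 5.5 kg.
Tool frame: the origin (TCP) lies at the very end of the fingers, on their centre line; the grasp point (between the pads) lies 19 mm behind it; z points along the fingers, y is the line along which they close (so a half turn about z gives the same grasp; the last joint's range is limited). The gripper opens to 85 mm and grips with 20 to 120 N. Pads are 22 mm wide; open, the fingers measure 114 mm over their backs; the gripper's body (76 mm by 85 mm) begins 54 mm behind the grasp point. The pads swing forward as they close: fully open they stand 13 mm farther back than shut.
Start: joints at [-1.302, 0.313, 0.046, 1.304, 0, 1.431], TCP at [0.229, -0.528, 0.231] pointing down, gripper open.
Joint ranges: [-2.76, 2.76], [-0.86, 1.69], [-1.03, 1.26], [-2.2, 2.34], [-1.47, 1.5], [-3.14, 3.14]. Speed limits (rad/s): [2.57, 2.57, 3.14, 3.14, 3.14, 3.14].

## Interface

Orientations are given as a 3x3 rotation matrix whose columns are the frame's x, y, z axes.
In Python, from bench import sense, snapshot, camera_params, close_job, find_in, masks_of, landmark_of gives the robot as it stands.
- The arm moves only by the tool carry_out, never from a script. Its argument "plan" is a list of rows, each a list of 2 entries, a list of its own where there are three numbers: the shift along the world's x, y, z each as a share of 10 cm, from -1 to 1, then the turn, a rotation vector about the world's x, y, z each as a share of 120 degrees, from -1 to 1. A call has exactly 10 rows; each row is the pose to reach, as a shift and turn from the pose commanded when the call began; what a row does not reach only later rows make up. A row lasts 1/8 s, in which the tool goes at most 62.5 mm and 10.7 degrees, less where a joint would pass 70% of its speed; a pose out of reach is approached as far as the arm can. A call with a number of a shift or a turn outside -1 to 1 is refused whole. A call with a gripper value outside its range is refused whole. "gripper" is the gripper's target within -1 to 1 (shut at 1, half-way at 0, fully open at -1), set as the call begins (left out, the last holds). The fingers move at their own pace and stop on an object; the grip force is fixed at half the most. Time passes only in rows, so rows that repeat a pose let the fingers close, or fill a call up. It gives the time, the measured TCP pose, the force, the opening and the grip force at its end, in the units of the state.
- sense(): the state, without advancing time (a new reading comes with each control period).
- snapshot(name): name is "scene" or "top"; returns (picture, depth): 480x640x3 uint8, blue, green, red; 480x640 float32, m along the optical axis (not along the pixel's ray), 0 where there is no reading.
- camera_params(name): a dict with "camera_matrix" (3x3 intrinsics, pixels), "rvec" (rotation vector, rad) and "tvec" (3), from world to camera coordinates, as OpenCV has them. Camera axes: x right, y down, z forward; pixel columns grow to the right and rows downward; lengths in m; the calibration is good to about 2 mm. A picture is of the moment at which its call begins. camera_params takes no time and is no camera call.
- close_job(): hands the job in; it is judged then, once.
Trained networks look in the newest picture that a camera, given by its name, has taken for a name from the list of things; names that differ only in an ending like _2 or _b are one class to them, and where a whole thing is asked for, a point or a joint stands for the part that bears it (a point fixed in the world has none). Each returns a list of dicts, best first, with "confidence" (0 to 1); they miss things now and then, are a little off and sometimes report something else, mostly with a low value. They report only what shows in the picture. A call takes as long as a camera call.
- find_in(label, camera): "location" ([x, y, z] in m, in the coordinates of the camera as it stood for that picture, good to about 4 mm: the middle of the surface that is visible of it).
- masks_of(label, camera): "region" (480x640 bool, what is visible of it).
- landmark_of(label, camera): "location" ([x, y, z] in m, in the coordinates of the camera as it stood for that picture, good to about 4 mm: a listed point, or the origin of a listed thing).
The state is a dict: "t": time; "q": joint angles; "dq": joint speeds; "tau": joint torques, N m; "tcp_pos": TCP position; "orientation": TCP orientation; "force": force on the tool from outside, world axes, zero at the start; "ft_torque": the same for the moment, N m; "finger_gap": finger opening in m; "grip_force": force on a finger pad.
Only numpy, scipy, OpenCV 4.12 (cv2) and the standard library are available. Lean on these libraries where they do the work, as an engineer would, in place of code of your own. Each camera call takes 0.05 s, during which the arm holds its last target. There are 200 camera calls.

## Working session

There is one attempt and no reset: what is moved stays moved. The work goes in short steps, Python scripts to look and compute and a tool call to move; the robot and the scene stay as the last step left them, time stands still between calls to the robot, and variables do not carry over. Pictures are saved under pics/ and viewed, at most 10 in all, crops included, and the job is handed in when it is done.

Besides the shell and the picture viewer there is one more tool, called after "Call:" as name([rows], argument=value, ...), one row to a line, values as JSON. carry_out: Moves the arm, as the interface text tells. Shift numbers are shares of 10 cm and turn numbers shares of 120 degrees, none past 1 either way. Its arguments: {"type":"object","properties":{"plan":{"type":"array"},"gripper":{"type":"number"}},"required":["plan"]}

```bash
mkdir -p pics; cat > h.py <<'E'
import numpy as np, cv2
from bench import *
def w(cam,p):
    c=camera_params(cam); R=cv2.Rodrigues(np.array(c["rvec"],float))[0]
    return R.T@(np.array(p,float)-np.array(c["tvec"],float).ravel())
def cloud(cam,depth,mask):
    K=np.array(camera_params(cam)["camera_matrix"]); v,u=np.nonzero(mask&(depth>0)); z=depth[v,u]
    c=camera_params(cam); R=cv2.Rodrigues(np.array(c["rvec"],float))[0]
    P=np.c_[(u-K[0,2])*z/K[0,0],(v-K[1,2])*z/K[1,1],z]
    return (P-np.array(c["tvec"]).ravel())@R
E
python3 - <<'E'
from h import *
np.set_printoptions(precision=4,suppress=True)
for cam in("scene","top"):
    im,d=snapshot(cam); cv2.imwrite(f"pics/{cam}0.png",im)
    for l in("brass","tray","changer","load_seat","read_seat","knob","knob_grip","cup"):
        for r in landmark_of(l,cam)[:2]: print(cam,l,round(r["confidence"],2),w(cam,r["location"]))
    for l in("brass","knob"):
        for r in masks_of(l,cam)[:1]:
            P=cloud(cam,d,r["region"]); top=P[P[:,2]>np.percentile(P[:,2],95)-.004]
            print(cam,l,r["confidence"],len(P),"zmax",P[:,2].max(),np.median(top[:,2]),"top mean",top.mean(0),"minmax",top.min(0),top.max(0))
print(sense())
E
```

```text
scene brass 0.56 [ 0.4119 -0.3213  0.0054]
scene tray 0.86 [ 0.494  -0.2779 -0.0019]
scene tray 0.51 [0.5357 0.1934 0.0319]
scene changer 0.75 [0.5575 0.1169 0.0008]
scene load_seat 0.61 [0.4825 0.1266 0.0362]
scene load_seat 0.16 [ 0.3749 -0.4972 -0.0024]
scene read_seat 0.67 [0.5376 0.1934 0.0289]
scene knob_grip 0.77 [0.5612 0.1224 0.0886]
scene cup 0.83 [ 0.5644 -0.4779 -0.0012]
scene brass 0.63 101 zmax 0.06087416930369339 0.05484103610893113 top mean [ 0.4188 -0.3199  0.0551] minmax [ 0.4101 -0.3283  0.0528] [ 0.4293 -0.3116  0.0609]
scene knob 0.64 192 zmax 0.11573505586323496 0.10737920777560667 top mean [0.5639 0.1167 0.1078] minmax [0.5474 0.0987 0.1054] [0.5869 0.1332 0.1157]
top brass 0.51 [ 0.4109 -0.3211 -0.0003]
top tray 0.64 [ 0.4993 -0.2812 -0.0019]
top changer 0.72 [ 0.5594  0.1125 -0.0016]
top load_seat 0.84 [0.4811 0.126  0.0321]
top read_seat 0.77 [0.5376 0.191  0.0303]
top knob 0.67 [ 0.5599  0.1178 -0.0045]
top knob_grip 0.42 [0.5582 0.1206 0.0875]
top cup 0.67 [ 0.5661 -0.4779  0.0023]
top brass 0.17 4927 zmax 0.11537013156461907 0.0885972199277877 top mean [0.5336 0.2304 0.0922] minmax [0.4814 0.0703 0.0828] [0.6404 0.3677 0.1154]
{'t': 1.1, 'q': array([-1.3016,  0.3132,  0.0461,  1.3036, -0.    ,  1.4312]), 'dq': array([ 0.0024, -0.0004, -0.0006,  0.0002, -0.0002, -0.0016]), 'tau': array([ -0.0001, -48.0477,  29.8818,   0.0003,  -0.0001,   0.    ]), 'tcp_pos': array([ 0.2286, -0.5277,  0.2313]), 'orientation': array([[ 0.9176,  0.3975,  0.    ],
       [ 0.3975, -0.9176, -0.0001],
       [-0.    ,  0.0001, -1.    ]]), 'force': array([ 0.5015, -0.5611, -0.2341]), 'ft_torque': array([-0.0021,  0.0004, -0.0185]), 'grip_force': 0.0, 'finger_gap': 0.0854857084885081}
```

View pics/top0.png

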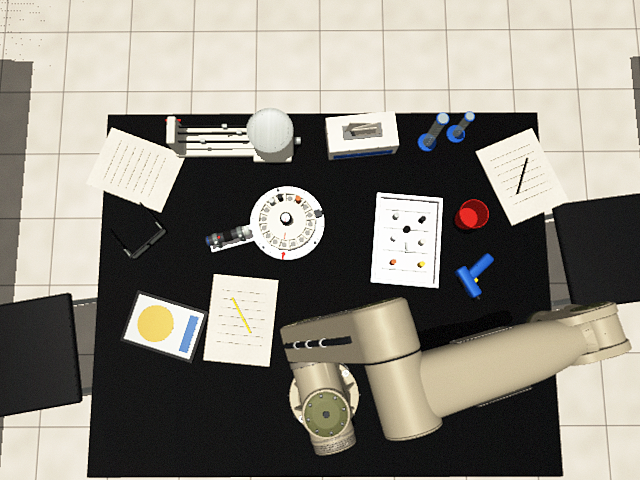

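View pics/scene0.png

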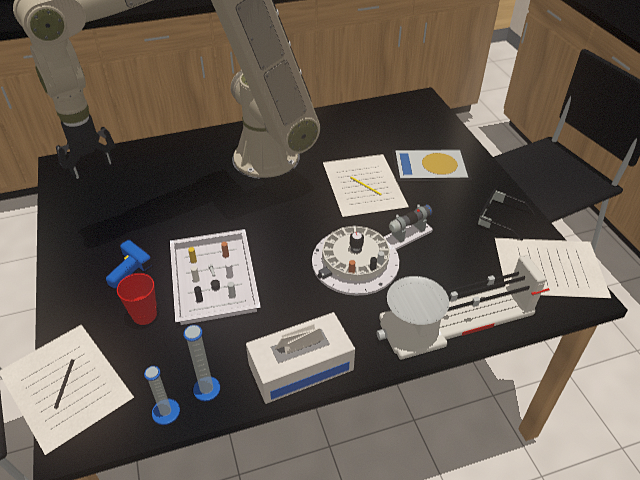

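The top view shows the brass at (421,264), copper beside it at (393,262), the knob at (286,218) and the red arrow at (283,255). The scene view has the brass at (192,255). Next I'll refine these positions geometrically.

```bash
cat >> h.py <<'E'
def ray(cam,uv,z):
    c=camera_params(cam);K=np.array(c["camera_matrix"]);R=cv2.Rodrigues(np.array(c["rvec"],float))[0];t=np.array(c["tvec"]).ravel()
    uv=np.atleast_2d(uv).astype(float); d=np.c_[(uv-K[[0,1],[2,2]])/K[[0,1],[0,1]],np.ones(len(uv))]@R; o=-R.T@t
    return o+d*((z-o[2])/d[:,2])[:,None]
def px(cam,P):
    c=camera_params(cam); return cv2.projectPoints(np.atleast_2d(np.array(P,float)),np.array(c["rvec"],float),np.array(c["tvec"],float),np.array(c["camera_matrix"]),None)[0].reshape(-1,2)
E
python3 - <<'E'
from h import *
from scipy.optimize import least_squares
np.set_printoptions(precision=4,suppress=True)
for cam in("scene","top"):
    im,d=snapshot(cam); c=camera_params(cam);R=cv2.Rodrigues(np.array(c["rvec"],float))[0]
    print(cam,"f",c["camera_matrix"][0][0],"pos",-R.T@np.array(c["tvec"]).ravel())
    P=np.full((480,640,3),9.);P[d>0]=cloud(cam,d,np.ones_like(d,bool))
    hsv=cv2.cvtColor(im,cv2.COLOR_BGR2HSV)
    near=lambda x,y,r:(np.hypot(P[...,0]-x,P[...,1]-y)<r)
    # brass
    m=near(.412,-.321,.03)&(hsv[...,0]>15)&(hsv[...,0]<35)&(hsv[...,1]>110)
    Q=P[m]; v,u=np.nonzero(m); print("brass",m.sum(),Q.min(0),Q.max(0),"mean",Q.mean(0),"px",u.min(),u.max(),v.min(),v.max(),u.mean(),v.mean())
    # sample tops in tray
    m=near(.495,-.28,.16)&(P[...,2]>.042)&(P[...,2]<.07)
    n,l,s,ce=cv2.connectedComponentsWithStats(m.astype(np.uint8))
    for i in range(1,n):
        if s[i,4]>3: print(" blob",s[i,4],P[l==i].mean(0),"px",ce[i], im[l==i].mean(0))
    # knob
    m=near(.56,.118,.03)&(P[...,2]>.100); print("knob top",m.sum(),np.median(P[m],0),P[m].mean(0),P[m].min(0),P[m].max(0))
    # disc edge: bright contour, plane z=.012
    for (lo,hi,rad,z) in((.005,.03,.125,.012),(.04,.062,.094,.052)):
        m=near(.56,.118,.15)&(P[...,2]>lo)
        m=cv2.morphologyEx(m.astype(np.uint8),cv2.MORPH_CLOSE,np.ones((3,3)))
        ct=max(cv2.findContours(m,cv2.RETR_EXTERNAL,cv2.CHAIN_APPROX_NONE)[0],key=len)[:,0]
        W=ray(cam,ct,z)[:,:2]
        f=least_squares(lambda p:np.hypot(*(W-p[:2]).T)-p[2],[.56,.118,rad],loss="soft_l1",f_scale=.002)
        print("circle",rad,f.x,len(W),"rms",np.median(abs(f.fun)))
    red=near(.56,.118,.14)&((hsv[...,0]<6)|(hsv[...,0]>174))&(hsv[...,1]>150)&(hsv[...,2]>90)
    n,l,s,ce=cv2.connectedComponentsWithStats(red.astype(np.uint8))
    for i in range(1,n): print(" red",s[i,4],P[l==i].mean(0),ce[i])
    k={"top":(230,160,120,120),"scene":(290,215,160,90)}[cam];x,y,a,b=k
    t=cv2.resize(im[y:y+b,x:x+a],None,fx=5,fy=5,interpolation=cv2.INTER_CUBIC); cv2.imwrite(f"pics/{cam}w.png",t)
E
```

```text
scene f 597.1996886965811 pos [ 1.642  -0.341   1.2498]
brass 87 [ 0.4075 -0.3283  0.0076] [ 0.4296 -0.3124  0.0595] mean [ 0.4216 -0.3202  0.0356] px 188 196 247 262 192.04597701149424 254.71264367816093
 blob 39 [ 0.4257 -0.2283  0.0507] px [223.8974 244.7436] [ 82.3333 108.6667 160.1282]
 blob 39 [ 0.4194 -0.3204  0.051 ] px [191.0513 250.4103] [ 56.     145.0769 174.4103]
 blob 43 [ 0.5076 -0.2334  0.0502] px [228.1395 265.4884] [167.1628 168.2093 176.093 ]
 blob 43 [ 0.4928 -0.3251  0.0501] px [193.814  269.3953] [158.     168.8837 175.9535]
 blob 44 [ 0.5811 -0.242   0.0508] px [230.6591 285.4545] [149.4318 153.9773 156.7273]
 blob 43 [ 0.5674 -0.329   0.051 ] px [197.0465 289.4186] [56.5581 56.5116 61.5814]
knob top 107 [0.5634 0.1169 0.1051] [0.5632 0.1175 0.1057] [0.5447 0.0985 0.1   ] [0.5802 0.1358 0.1124]
circle 0.125 [0.5595 0.1247 0.1322] 346 rms 0.004751465855343431
circle 0.094 [0.5652 0.1169 0.0965] 175 rms 0.00166923828992456
top f 510.39175204006114 pos [0.2697 0.0276 1.6974]
brass 30 [ 0.4089 -0.3289 -0.005 ] [ 0.4239 -0.3148  0.0585] mean [ 0.4151 -0.3204  0.0417] px 417 424 261 267 420.7 264.0
 blob 28 [ 0.578  -0.2449  0.0524] px [396.5    214.2143] [224.2143 229.8929 229.3929]
 blob 26 [ 0.5659 -0.3321  0.0535] px [423.3462 217.6538] [88.9615 91.0769 93.9231]
 blob 27 [ 0.5056 -0.2359  0.053 ] px [394.4074 236.0741] [249.4815 250.2222 250.3704]
 blob 27 [ 0.4908 -0.3274  0.0532] px [422.7407 240.4074] [231.8148 241.3704 244.3704]
 blob 26 [ 0.4243 -0.2308  0.052 ] px [393.5 261. ] [112.0769 157.2308 233.2692]
 blob 27 [ 0.4165 -0.3232  0.0537] px [422.2963 263.2222] [123.2593 232.9259 249.1481]
knob top 102 [0.5606 0.1143 0.1058] [0.5607 0.1152 0.106 ] [0.5423 0.0983 0.1001] [0.5779 0.1336 0.117 ]
circle 0.125 [0.5616 0.1195 0.1304] 392 rms 0.005528407332274617
circle 0.094 [0.5612 0.1161 0.0927] 185 rms 0.0010130290756581173
 red 14 [0.4502 0.1301 0.011 ] [282.6429 254.9286]
```

View pics/topw.png

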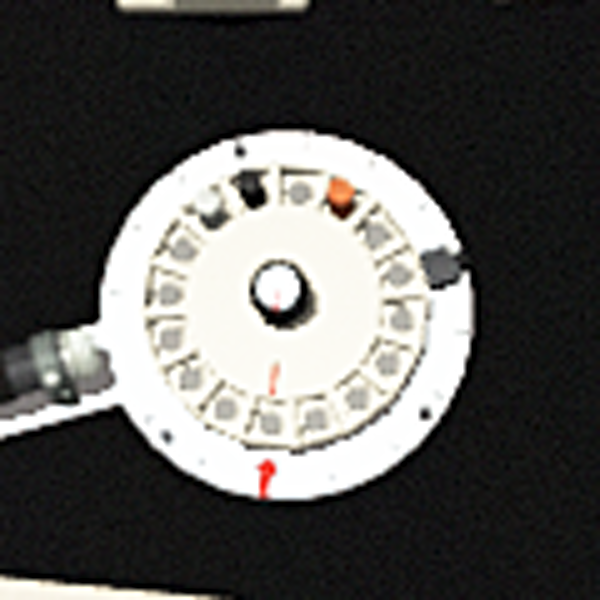

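The crop shows the pocket dots clearly, with the load pocket dot at crop (270,423) and the arrow just below it. I'll fit the axis and yaw to the 13 dots.

```bash
python3 - <<'E'
from h import *
from scipy.optimize import least_squares
np.set_printoptions(precision=4,suppress=True)
D=np.array([(270,423),(316,418),(358,397),(388,363),(402,318),(399,275),(378,236),(301,191),(183,250),(168,294),(170,340),(190,379),(227,408)],float)
k=np.array([0,1,2,3,4,5,6,8,11,12,13,14,15]) # counter-clockwise in world seen from above?
uv=(D+.5)/5-.5+[230,160]
W=ray("top",uv,.032)[:,:2]
for s in(1,-1):
    g=lambda p:(p[:2]+p[3]*np.c_[np.cos(p[2]+s*k*np.pi/8),np.sin(p[2]+s*k*np.pi/8)]-W).ravel()
    f=least_squares(g,[.56,.118,3.04,.078]); p=f.x
    print(s,p,np.abs(f.fun).max(), "load",p[:2]+.078*np.array([np.cos(p[2]),np.sin(p[2])]),np.degrees(p[2]))
    u=lambda a:.078*np.array([np.cos(a),np.sin(a)])
    print("read",p[:2]+u(p[2]-3*np.pi/8))
    load=np.r_[p[:2]+.078*np.array([np.cos(p[2]),np.sin(p[2])]),.032]; print(px("scene",load))
E
```

```text
1 [0.5613 0.1162 3.0211 0.0782] 0.0011861522632897747 load [0.4838 0.1256] 173.0945238661552
read [0.5403 0.1913]
[[348.2673 235.9559]]
-1 [ 0.5426  0.1131  3.6379 -0.0146] 0.10955088130787238 load [0.474 0.076] 208.43659391801825
read [0.482  0.1623]
[[331.0999 237.4136]]
```

View pics/scenew.png

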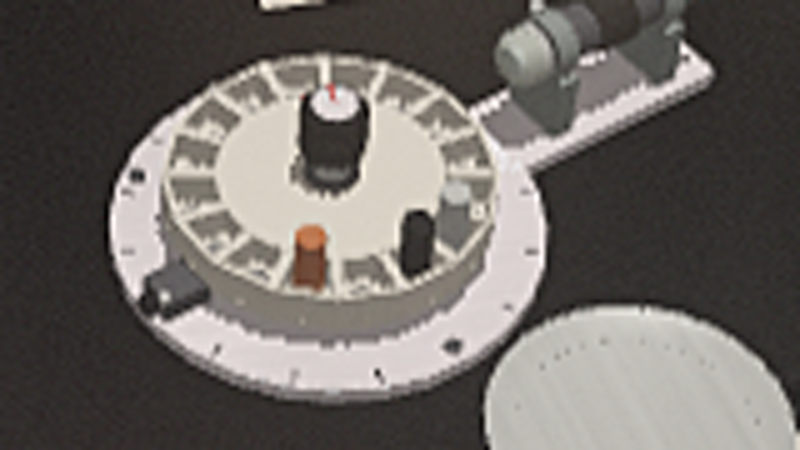

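Call:
carry_out([
  [[0.1,0.1,0],[0,0,0.075]],
  [[0.2,0.2,0],[0,0,0.15]],
  [[0.3,0.3,0],[0,0,0.225]],
  [[0.4,0.4,0],[0,0,0.3]],
  [[0.5,0.5,0],[0,0,0.375]],
  [[0.6,0.6,0],[0,0,0.45]],
  [[0.7,0.7,0],[0,0,0.525]],
  [[0.8,0.8,0],[0,0,0.6]],
  [[0.9,0.9,0],[0,0,0.675]],
  [[1,1,0],[0,0,0.75]],
], gripper=-0.2)

```text
t: 2.45
tcp_pos: [0.3289, -0.4273, 0.2314]
orientation: [[-0.402, 0.916, 0.0], [0.916, 0.402, -0.0], [-0.0, 0.0, -1.0]]
force: [0.2, -1.1, -1.1]
finger_gap: 0.0513
grip_force: 0.0
```

Call:
carry_out([
  [[0.1,0.12,-0.1],[0,0,0.05]],
  [[0.2,0.24,-0.2],[0,0,0.1]],
  [[0.3,0.36,-0.3],[0,0,0.15]],
  [[0.4,0.48,-0.4],[0,0,0.2]],
  [[0.5,0.6,-0.5],[0,0,0.25]],
  [[0.6,0.72,-0.6],[0,0,0.3]],
  [[0.7,0.84,-0.7],[0,0,0.36]],
  [[0.8,0.96,-0.8],[0,0,0.42]],
  [[0.89,1,-0.9],[0,0,0.47]],
  [[0.89,1,-1],[0,0,0.51]],
])

```text
t: 3.7
tcp_pos: [0.4182, -0.3273, 0.1311]
orientation: [[-0.996, 0.09, 0.0], [0.09, 0.996, -0.0], [-0.0, -0.0, -1.0]]
force: [0.7, -0.4, 0.6]
finger_gap: 0.0515
grip_force: 0.0
```

Call:
carry_out([
  [[0,0.05,-0.1],[0,0,0]],
  [[0,0.05,-0.2],[0,0,0]],
  [[0,0.05,-0.3],[0,0,0]],
  [[0,0.05,-0.4],[0,0,0]],
  [[0,0.05,-0.5],[0,0,0]],
  [[0,0.05,-0.6],[0,0,0]],
  [[0,0.05,-0.7],[0,0,0]],
  [[0,0.05,-0.8],[0,0,0]],
  [[0,0.05,-0.9],[0,0,0]],
  [[0,0.05,-1],[0,0,0]],
])

```text
t: 4.95
tcp_pos: [0.4176, -0.3227, 0.0307]
orientation: [[-0.996, 0.094, 0.0], [0.094, 0.996, 0.0], [-0.0, 0.0, -1.0]]
force: [-0.8, 0.4, 0.1]
finger_gap: 0.0509
grip_force: 0.0
```

```bash
python3 - <<'E'
from h import *
im,d=snapshot("scene"); t=cv2.resize(im[190:310,140:300],None,fx=5,fy=5,interpolation=cv2.INTER_CUBIC)
s=sense(); print(s["tcp_pos"],s["force"],px("scene",s["tcp_pos"]))
cv2.imwrite("pics/g1.png",t)
E
```

```text
[ 0.41695831 -0.32204821  0.02943635] [-0.34791875  0.04830333 -0.83620905] [[191.4659842  255.26695731]]
```

View pics/g1.png

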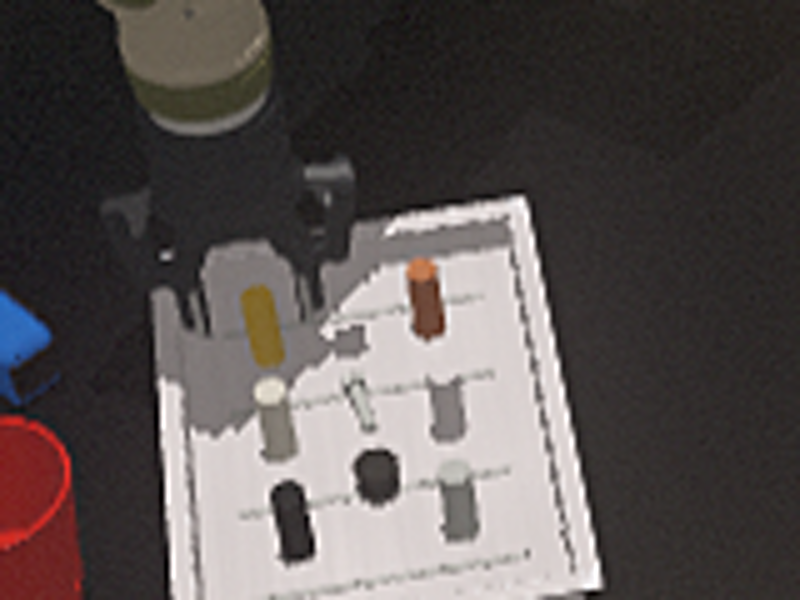

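The brass (crop (262,325)) stands centred between the two fingers, clear of its neighbours. I'll lower 4 mm and then close.

Call:
carry_out([
  [[0,0,-0.02],[0,0,0]],
  [[0,0,-0.04],[0,0,0]],
  [[0,0,-0.04],[0,0,0]],
  [[0,0,-0.04],[0,0,0]],
  [[0,0,-0.04],[0,0,0]],
  [[0,0,-0.04],[0,0,0]],
  [[0,0,-0.04],[0,0,0]],
  [[0,0,-0.04],[0,0,0]],
  [[0,0,-0.04],[0,0,0]],
  [[0,0,-0.04],[0,0,0]],
], gripper=1)

```text
t: 6.25
tcp_pos: [0.4178, -0.3228, 0.0278]
orientation: [[-0.996, 0.094, 0.001], [0.094, 0.996, -0.0], [-0.001, -0.0, -1.0]]
force: [0.3, 1.5, 6.4]
finger_gap: 0.0163
grip_force: 58.6
```

Call:
carry_out([
  [[0,0,0.1],[0,0,0]],
  [[0,0,0.2],[0,0,0]],
  [[0,0,0.3],[0,0,0]],
  [[0,0,0.4],[0,0,0]],
  [[0,0,0.5],[0,0,0]],
  [[0,0,0.6],[0,0,0]],
  [[0,0,0.7],[0,0,0]],
  [[0,0,0.8],[0,0,0]],
  [[0,0,0.9],[0,0,0]],
  [[0,0,1],[0,0,0]],
])

```text
t: 7.5
tcp_pos: [0.4175, -0.3226, 0.128]
orientation: [[-0.996, 0.094, -0.0], [0.094, 0.996, 0.0], [0.0, 0.0, -1.0]]
force: [0.6, -0.6, -1.7]
finger_gap: 0.0163
grip_force: 58.5
```

```bash
cat > b.py <<'E'
from h import *
from scipy.optimize import least_squares
np.set_printoptions(precision=4,suppress=True)
s=sense(); p=s["tcp_pos"]; print("tcp",p,"gap",s["finger_gap"],"F",s["force"]); print(s["orientation"])
for cam in("scene","top"):
    im,d=snapshot(cam); hsv=cv2.cvtColor(im,cv2.COLOR_BGR2HSV)
    c=px(cam,p)[0]; v,u=np.mgrid[:480,:640]
    m=(np.hypot(u-c[0],v-c[1])<30)&(hsv[...,0]>15)&(hsv[...,0]<35)&(hsv[...,1]>110)&(hsv[...,2]>40)
    if m.sum()<5: print(cam,"none"); continue
    P=cloud(cam,d,m); vv,uu=np.nonzero(m)
    print(cam,len(P),P.mean(0),P.min(0),P.max(0),"px",uu.mean(),vv.min(),vv.max(),"tcp px",c)
    for V in(vv.min()+2,vv.max()-2): print("  row",V,uu[vv==V].mean())
E
python3 b.py
```

```text
tcp [ 0.4175 -0.3226  0.128 ] gap 0.016275073805792968 F [ 0.5978 -0.6023 -1.7363]
[[-0.9956  0.0937 -0.    ]
 [ 0.0937  0.9956  0.0001]
 [ 0.      0.0001 -1.    ]]
scene 109 [ 0.4155 -0.3232  0.1295] [ 0.2383 -0.3315  0.0015] [ 0.4297 -0.3113  0.1621] px 185.40366972477065 221 238 tcp px [185.8228 230.3203]
  row 223 184.0
  row 236 187.0
top none
```

Call:
carry_out([
  [[0,0.1,0.02],[0,0,0]],
  [[0,0.2,0.04],[0,0,0]],
  [[0,0.3,0.06],[0,0,0]],
  [[0,0.4,0.08],[0,0,0]],
  [[0,0.5,0.1],[0,0,0]],
  [[0,0.6,0.12],[0,0,0]],
  [[0,0.7,0.14],[0,0,0]],
  [[0,0.8,0.16],[0,0,0]],
  [[0,0.9,0.18],[0,0,0]],
  [[0,1,0.2],[0,0,0]],
])

```text
t: 8.85
tcp_pos: [0.4176, -0.222, 0.1475]
orientation: [[-0.996, 0.094, 0.0], [0.094, 0.996, 0.0], [-0.0, 0.0, -1.0]]
force: [-0.3, 0.1, -2.8]
finger_gap: 0.0161
grip_force: 58.6
```

Call:
carry_out([
  [[0,0.1,0],[0,0,0]],
  [[0,0.2,0],[0,0,0]],
  [[0,0.3,0],[0,0,0]],
  [[0,0.4,0],[0,0,0]],
  [[0,0.5,0],[0,0,0]],
  [[0,0.6,0],[0,0,0]],
  [[0,0.7,0],[0,0,0]],
  [[0,0.8,0],[0,0,0]],
  [[0,0.9,0],[0,0,0]],
  [[0,1,0],[0,0,0]],
])

```text
t: 10.1
tcp_pos: [0.4176, -0.122, 0.1473]
orientation: [[-0.996, 0.094, 0.0], [0.094, 0.996, 0.0], [-0.0, 0.0, -1.0]]
force: [0.1, -0.1, -1.8]
finger_gap: 0.0162
grip_force: 58.6
```

Call:
carry_out([
  [[0,0.1,0],[0,0,0]],
  [[0,0.2,0],[0,0,0]],
  [[0,0.3,0],[0,0,0]],
  [[0,0.4,0],[0,0,0]],
  [[0,0.5,0],[0,0,0]],
  [[0,0.6,0],[0,0,0]],
  [[0,0.7,0],[0,0,0]],
  [[0,0.8,0],[0,0,0]],
  [[0,0.9,0],[0,0,0]],
  [[0,1,0],[0,0,0]],
])

```text
t: 11.35
tcp_pos: [0.4175, -0.022, 0.1473]
orientation: [[-0.996, 0.094, -0.0], [0.094, 0.996, 0.0], [0.0, 0.0, -1.0]]
force: [0.4, 0.5, -1.3]
finger_gap: 0.0159
grip_force: 58.6
```

Call:
carry_out([
  [[0.07,0.1,0],[0,0,0]],
  [[0.14,0.2,0],[0,0,0]],
  [[0.2,0.3,0],[0,0,0]],
  [[0.27,0.4,0],[0,0,0]],
  [[0.34,0.5,0],[0,0,0]],
  [[0.4,0.6,0],[0,0,0]],
  [[0.47,0.7,0],[0,0,0]],
  [[0.54,0.8,0],[0,0,0]],
  [[0.6,0.9,0],[0,0,0]],
  [[0.66,1,0],[0,0,0]],
])

```text
t: 12.6
tcp_pos: [0.4839, 0.078, 0.1473]
orientation: [[-0.996, 0.094, -0.0], [0.094, 0.996, 0.0], [0.0, 0.0, -1.0]]
force: [1.2, -0.8, -1.3]
finger_gap: 0.0161
grip_force: 58.6
```

Call:
carry_out([
  [[0,0.05,-0.05],[0,0,0]],
  [[0,0.1,-0.1],[0,0,0]],
  [[0,0.15,-0.15],[0,0,0]],
  [[0,0.2,-0.2],[0,0,0]],
  [[0,0.25,-0.25],[0,0,0]],
  [[0,0.3,-0.3],[0,0,0]],
  [[0,0.36,-0.36],[0,0,0]],
  [[0,0.42,-0.42],[0,0,0]],
  [[0,0.48,-0.46],[0,0,0]],
  [[0,0.48,-0.46],[0,0,0]],
])

```text
t: 13.85
tcp_pos: [0.4833, 0.1258, 0.1009]
orientation: [[-0.996, 0.093, -0.001], [0.093, 0.996, 0.0], [0.001, -0.0, -1.0]]
force: [0.6, -0.2, -0.8]
finger_gap: 0.0161
grip_force: 58.6
```

```bash
python3 b.py; python3 - <<'E'
from h import *
im,d=snapshot("scene"); t=cv2.resize(im[180:280,290:420],None,fx=6,fy=6,interpolation=cv2.INTER_CUBIC)
q=px("scene",[[.484,.126,.032],[.484,.126,.052]]); print(q)
cv2.imwrite("pics/p1.png",t)
E
```

```text
tcp [0.4833 0.1258 0.1009] gap 0.01611209013650757 F [ 0.5839 -0.1585 -0.8174]
[[-0.9957  0.093  -0.0007]
 [ 0.093   0.9957  0.    ]
 [ 0.0007 -0.     -1.    ]]
scene 80 [0.4872 0.1246 0.1065] [0.4744 0.1157 0.077 ] [0.4944 0.1328 0.1329] px 349.25 210 225 tcp px [349.0785 218.4369]
  row 212 350.0
  row 223 348.5
top none
[[348.42578563 235.96307256]
 [348.65918976 231.02050381]]
```

View pics/p1.png

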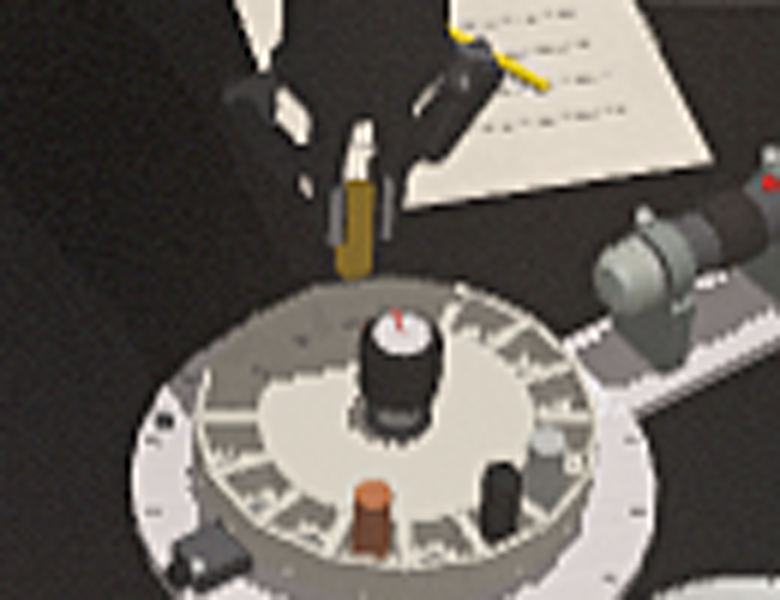

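The rod (crop (355,230)) hangs upright over the load pocket region. I'll overlay the predicted pocket outlines on the first scene picture to check the fit.

```bash
python3 - <<'E'
from h import *
out=[]
for cam,(x0,y0,w,h) in(("scene",(318,220,75,40)),("top",(245,185,75,70))):
    im=cv2.imread(f"pics/{cam}0.png"); s=8 if cam=="scene" else 8
    t=cv2.resize(im[y0:y0+h,x0:x0+w],None,fx=s,fy=s,interpolation=cv2.INTER_CUBIC)
    f=lambda P:((px(cam,P)-[x0,y0]+.5)*s-.5).round().astype(int)
    a0=np.radians(173.1); c=np.array([.5613,.1164])
    for k in range(-4,5):
        a=a0+(k+.5)*np.pi/8
        q=f([np.r_[c+r*np.array([np.cos(a),np.sin(a)]),.052] for r in(.0655,.0905)]); cv2.line(t,tuple(map(int,q[0])),tuple(map(int,q[1])),(0,0,255) if k in(-1,0) else (0,200,0),1)
    q=f([.484,.126,.032])[0]; cv2.drawMarker(t,tuple(map(int,q)),(255,0,0),0,12)
    q=f([np.r_[c,.106]])[0]; cv2.drawMarker(t,tuple(map(int,q)),(255,0,0),0,12)
    th=np.linspace(0,6.283,100); q=f(np.c_[c[0]+.094*np.cos(th),c[1]+.094*np.sin(th),0*th+.052]); cv2.polylines(t,[q.reshape(-1,1,2).astype(np.int32)],True,(255,0,255))
    out.append(t)
o=np.vstack(out); o=cv2.resize(o,None,fx=600/o.shape[0],fy=600/o.shape[0],interpolation=cv2.INTER_AREA); cv2.imwrite("pics/ov.png",o); print(o.shape)
E
```

```text
(600, 409, 3)
```

View pics/ov.png

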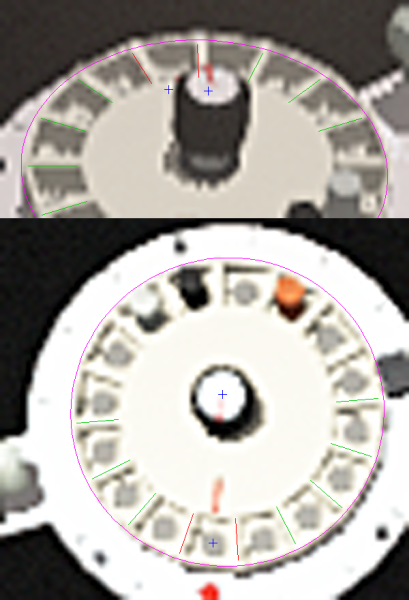

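The top overlay matches the fins. The scene view is about 1 px to the right, the same bias it showed on the brass in the tray, so I'll trust the top camera.

Call:
carry_out([
  [[0.01,0,-0.05],[0,0,0]],
  [[0.01,0,-0.1],[0,0,0]],
  [[0.01,0,-0.15],[0,0,0]],
  [[0.01,0,-0.18],[0,0,0]],
  [[0.01,0,-0.21],[0,0,0]],
  [[0.01,0,-0.24],[0,0,0]],
  [[0.01,0,-0.27],[0,0,0]],
  [[0.01,0,-0.3],[0,0,0]],
  [[0.01,0,-0.32],[0,0,0]],
  [[0.01,0,-0.32],[0,0,0]],
])

```text
t: 15.25
tcp_pos: [0.4844, 0.1255, 0.0691]
orientation: [[-0.996, 0.094, -0.0], [0.094, 0.996, 0.0], [0.0, 0.0, -1.0]]
force: [-0.3, 1.3, -2.6]
finger_gap: 0.0158
grip_force: 58.6
```

Call:
carry_out([
  [[0,0,-0.02],[0,0,0]],
  [[0,0,-0.04],[0,0,0]],
  [[0,0,-0.06],[0,0,0]],
  [[0,0,-0.07],[0,0,0]],
  [[0,0,-0.08],[0,0,0]],
  [[0,0,-0.09],[0,0,0]],
  [[0,0,-0.1],[0,0,0]],
  [[0,0,-0.11],[0,0,0]],
  [[0,0,-0.11],[0,0,0]],
  [[0,0,-0.11],[0,0,0]],
])

```text
t: 16.5
tcp_pos: [0.4846, 0.1254, 0.0582]
orientation: [[-0.996, 0.094, -0.0], [0.094, 0.996, 0.0], [0.0, 0.0, -1.0]]
force: [-0.1, 2.2, -1.2]
finger_gap: 0.016
grip_force: 58.6
```

Call:
carry_out([
  [[0,0.01,-0.005],[0,0,0]],
  [[0,0.01,-0.01],[0,0,0]],
  [[0,0.01,-0.01],[0,0,0]],
  [[0,0.01,-0.01],[0,0,0]],
  [[0,0.01,-0.01],[0,0,0]],
  [[0,0.01,-0.01],[0,0,0]],
  [[0,0.01,-0.015],[0,0,0]],
  [[0,0.01,-0.015],[0,0,0]],
  [[0,0.01,-0.015],[0,0,0]],
  [[0,0.01,-0.015],[0,0,0]],
])

```text
t: 17.75
tcp_pos: [0.4846, 0.1263, 0.0569]
orientation: [[-0.996, 0.094, 0.0], [0.094, 0.996, 0.0], [-0.0, 0.0, -1.0]]
force: [-1.5, 0.1, -0.5]
finger_gap: 0.016
grip_force: 58.7
```

Call:
carry_out([
  [[0,0,-0.005],[0,0,0]],
  [[0,0,-0.005],[0,0,0]],
  [[0,0,-0.01],[0,0,0]],
  [[0,0,-0.01],[0,0,0]],
  [[0,0,-0.01],[0,0,0]],
  [[0,0,-0.01],[0,0,0]],
  [[0,0,-0.01],[0,0,0]],
  [[0,0,-0.01],[0,0,0]],
  [[0,0,-0.01],[0,0,0]],
  [[0,0,-0.01],[0,0,0]],
])

```text
t: 19.0
tcp_pos: [0.4848, 0.1264, 0.0567]
orientation: [[-0.996, 0.094, 0.001], [0.094, 0.996, 0.0], [-0.001, 0.0, -1.0]]
force: [-3.6, -0.0, 8.7]
finger_gap: 0.0164
grip_force: 59.7
```

Floor contact (8.7 N up), so I'll release.

Call:
carry_out([
  [[0,0,0],[0,0,0]],
  [[0,0,0],[0,0,0]],
  [[0,0,0],[0,0,0]],
  [[0,0,0],[0,0,0]],
  [[0,0,0],[0,0,0]],
  [[0,0,0],[0,0,0]],
  [[0,0,0.05],[0,0,0]],
  [[0,0,0.15],[0,0,0]],
  [[0,0,0.25],[0,0,0]],
  [[0,0,0.35],[0,0,0]],
], gripper=-0.2)

```text
t: 20.25
tcp_pos: [0.4849, 0.1264, 0.0919]
orientation: [[-0.996, 0.094, 0.001], [0.094, 0.996, 0.0], [-0.001, 0.0, -1.0]]
force: [-0.0, 0.5, 0.1]
finger_gap: 0.0513
grip_force: 0.0
```

Call:
carry_out([
  [[0,0,0.1],[0,0,0]],
  [[0,0,0.2],[0,0,0]],
  [[0,0,0.3],[0,0,0]],
  [[0,0,0.4],[0,0,0]],
  [[0,0,0.5],[0,0,0]],
  [[0,0,0.55],[0,0,0]],
  [[0,0,0.55],[0,0,0]],
  [[0,0,0.55],[0,0,0]],
  [[0,0,0.55],[0,0,0]],
  [[0,0,0.55],[0,0,0]],
])

```text
t: 21.5
tcp_pos: [0.4844, 0.1263, 0.1455]
orientation: [[-0.996, 0.094, -0.001], [0.094, 0.996, 0.0], [0.001, 0.0, -1.0]]
force: [1.1, 0.2, -0.9]
finger_gap: 0.0513
grip_force: 0.0
```

```bash
python3 - <<'E'
from h import *
np.set_printoptions(precision=4,suppress=True)
print(sense()["tcp_pos"])
im,d=snapshot("scene"); t=cv2.resize(im[180:280,290:420],None,fx=6,fy=6,interpolation=cv2.INTER_CUBIC)
cv2.imwrite("pics/p2.png",t)
for l in("brass","load_seat"):
    for r in landmark_of(l,"scene")[:2]: print(l,r["confidence"],w("scene",r["location"]))
hsv=cv2.cvtColor(im,cv2.COLOR_BGR2HSV)
m=np.zeros((480,640),bool); m[205:245,335:365]=1
m&=(hsv[...,0]>15)&(hsv[...,0]<35)&(hsv[...,1]>110)&(hsv[...,2]>40)
P=cloud("scene",d,m);v,u=np.nonzero(m);print(P.mean(0),P.min(0),P.max(0),u.min(),u.max(),v.min(),v.max())
E
```

```text
[0.4844 0.1263 0.1455]
brass 0.51 [0.4816 0.1245 0.0332]
load_seat 0.87 [0.4826 0.1252 0.0349]
load_seat 0.49 [ 0.4209 -0.2281  0.0039]
[0.4795 0.1269 0.0643] [ 0.3892  0.1158 -0.0012] [0.4972 0.1677 0.0866] 346 352 221 233
```

View pics/p2.png

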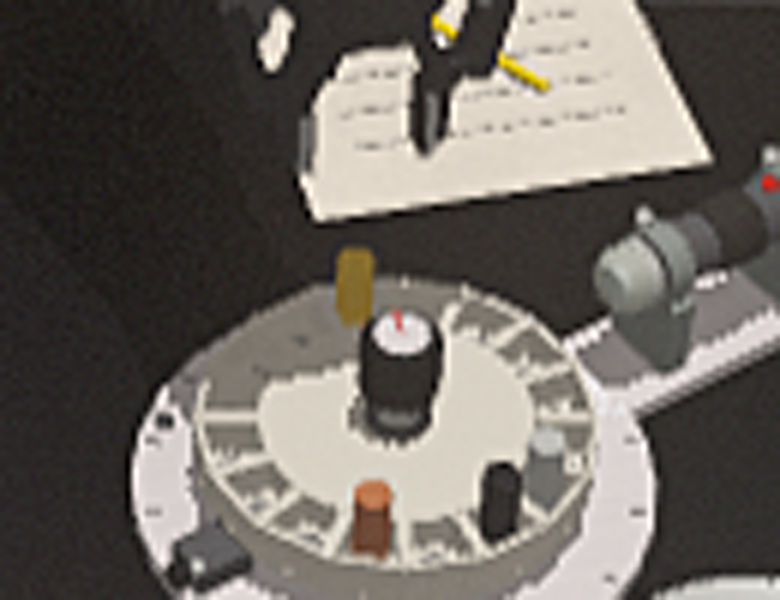

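The brass stands upright in the load pocket (crop (355,285)) and the fingers are clear of it. Next is the knob.

Call:
carry_out([
  [[0.1,0,0],[0,0,0]],
  [[0.2,-0.02,0],[0,0,0]],
  [[0.3,-0.04,0],[0,0,0]],
  [[0.4,-0.05,0],[0,0,0]],
  [[0.5,-0.06,0],[0,0,0]],
  [[0.6,-0.08,0],[0,0,0]],
  [[0.7,-0.1,0],[0,0,0]],
  [[0.77,-0.1,0],[0,0,0]],
  [[0.77,-0.1,0],[0,0,0]],
  [[0.77,-0.1,0],[0,0,0]],
], gripper=-0.5)

```text
t: 22.9
tcp_pos: [0.5612, 0.1164, 0.1457]
orientation: [[-0.996, 0.094, -0.001], [0.094, 0.996, 0.0], [0.001, 0.0, -1.0]]
force: [0.3, 0.6, 0.7]
finger_gap: 0.064
grip_force: 0.0
```

Call:
carry_out([
  [[0,0,-0.1],[0,0,0]],
  [[0,0,-0.2],[0,0,0]],
  [[0,0,-0.3],[0,0,0]],
  [[0,0,-0.4],[0,0,0]],
  [[0,0,-0.48],[0,0,0]],
  [[0,0,-0.56],[0,0,0]],
  [[0,0,-0.63],[0,0,0]],
  [[0,0,-0.7],[0,0,0]],
  [[0,0,-0.74],[0,0,0]],
  [[0,0,-0.74],[0,0,0]],
])

```text
t: 24.15
tcp_pos: [0.5613, 0.1163, 0.0715]
orientation: [[-0.996, 0.094, -0.001], [0.094, 0.996, 0.0], [0.001, -0.0, -1.0]]
force: [-0.3, -0.8, -0.4]
finger_gap: 0.0642
grip_force: 0.0
```

Call:
carry_out([
  [[0,0,0],[0,0,0]],
  [[0,0,0],[0,0,0]],
  [[0,0,0],[0,0,0]],
  [[0,0,0],[0,0,0]],
  [[0,0,0],[0,0,0]],
  [[0,0,0],[0,0,0]],
  [[0,0,0],[0,0,0]],
  [[0,0,0],[0,0,0]],
  [[0,0,0],[0,0,0]],
  [[0,0,0],[0,0,0]],
], gripper=1)

```text
t: 25.4
tcp_pos: [0.5622, 0.1196, 0.073]
orientation: [[-0.996, 0.091, 0.002], [0.091, 0.996, 0.006], [-0.002, 0.007, -1.0]]
force: [-0.6, 9.7, 4.0]
finger_gap: 0.0378
grip_force: 60.0
```

Call:
carry_out([
  [[0,0.02,0],[0,0,0]],
  [[0,0.035,0],[0,0,0]],
  [[0,0.035,0],[0,0,-0.03]],
  [[0,0.035,0],[0,0,-0.06]],
  [[0,0.035,0],[0,0,-0.09]],
  [[0,0.035,0],[0,0,-0.12]],
  [[0,0.035,0],[0,0,-0.15]],
  [[0,0.035,0],[0,0,-0.19]],
  [[0,0.035,0],[0,0,-0.19]],
  [[0,0.035,0],[0,0,-0.19]],
])

```text
t: 26.65
tcp_pos: [0.5621, 0.1192, 0.073]
orientation: [[-0.881, 0.473, 0.002], [0.473, 0.881, -0.0], [-0.002, 0.0, -1.0]]
force: [-3.7, -2.8, 6.8]
finger_gap: 0.0378
grip_force: 60.3
```

```bash
cat > k.py <<'E'
from h import *
np.set_printoptions(precision=4,suppress=True)
s=sense(); o=s["orientation"]; print(s["tcp_pos"],s["force"],s["ft_torque"],"yaw",np.degrees(np.arctan2(o[1,0],o[0,0])),"q6",s["q"][5],s["grip_force"])
im,d=snapshot("scene"); cv2.imwrite("pics/k%d.png"%(s["t"]*100),cv2.resize(im[180:280,290:420],None,fx=6,fy=6,interpolation=cv2.INTER_CUBIC))
hsv=cv2.cvtColor(im,cv2.COLOR_BGR2HSV)
P=cloud("scene",d,np.ones_like(d,bool)); h=hsv[d>0]
c=np.array([.5615,.119])
def rep(n,m):
    Q=P[m]; Q=Q[(np.hypot(*(Q[:,:2]-c).T)<.1)&(np.hypot(*(Q[:,:2]-c).T)>.05)&(Q[:,2]>.045)&(Q[:,2]<.09)]
    if len(Q)>4: q=Q.mean(0); print(n,len(Q),q,Q[:,2].max(),"angle",np.degrees(np.arctan2(q[1]-c[1],q[0]-c[0])))
rep("brass",(h[:,0]>18)&(h[:,0]<35)&(h[:,1]>130)&(h[:,2]>40)); rep("copper",((h[:,0]<14))&(h[:,1]>110)&(h[:,2]>50))
E
python3 k.py
```

```text
[0.5621 0.1192 0.073 ] [-3.6957 -2.7772  6.7588] [0.2626 0.1575 0.0332] yaw 151.78157281575804 q6 0.5621727409292994 60.26630222797394
brass 20 [0.4982 0.1521 0.0616] 0.07047839815677538 angle 152.39333043786257
copper 73 [0.6115 0.0557 0.0705] 0.08550226398508533 angle -51.67469205649826
```

Call:
carry_out([
  [[0,0,0],[0,0,-0.03]],
  [[0,0,0],[0,0,-0.06]],
  [[0,0,0],[0,0,-0.09]],
  [[0,0,0],[0,0,-0.12]],
  [[0,0,0],[0,0,-0.15]],
  [[0,0,0],[0,0,-0.185]],
  [[0,0,0],[0,0,-0.185]],
  [[0,0,0],[0,0,-0.185]],
  [[0,0,0],[0,0,-0.185]],
  [[0,0,0],[0,0,-0.185]],
])

```text
t: 27.95
tcp_pos: [0.5619, 0.1189, 0.073]
orientation: [[-0.637, 0.771, 0.001], [0.771, 0.637, -0.001], [-0.002, 0.0, -1.0]]
force: [-3.6, -2.7, 6.4]
finger_gap: 0.0374
grip_force: 60.3
```

```bash
python3 k.py
```

```text
[0.5619 0.1189 0.073 ] [-3.5583 -2.7189  6.3928] [-0.0554  0.1274  0.1026] yaw 129.5791236837483 q6 0.9495776785541951 60.31108617782593
brass 17 [0.5167 0.1768 0.0775] 0.08930810377809446 angle 127.74380950356418
copper 74 [0.5849 0.0421 0.0704] 0.08554324961405034 angle -73.10000549078886
```

Call:
carry_out([
  [[0,0,0],[0,0,-0.03]],
  [[0,0,0],[0,0,-0.06]],
  [[0,0,0],[0,0,-0.09]],
  [[0,0,0],[0,0,-0.12]],
  [[0,0,0],[0,0,-0.15]],
  [[0,0,0],[0,0,-0.186]],
  [[0,0,0],[0,0,-0.186]],
  [[0,0,0],[0,0,-0.186]],
  [[0,0,0],[0,0,-0.186]],
  [[0,0,0],[0,0,-0.186]],
])

```text
t: 29.25
tcp_pos: [0.5615, 0.1187, 0.073]
orientation: [[-0.296, 0.955, 0.001], [0.955, 0.296, -0.002], [-0.002, 0.0, -1.0]]
force: [-5.0, -3.9, 8.1]
finger_gap: 0.0376
grip_force: 60.4
```

```bash
python3 k.py; ls pics
```

```text
[0.5615 0.1187 0.073 ] [-5.0133 -3.8631  8.0924] [-0.3753  0.1502  0.0003] yaw 107.2454403093038 q6 1.3393574083449682 60.42408227920532
brass 61 [0.5423 0.1917 0.0693] 0.08854965609130824 angle 104.8153922185399
copper 73 [0.5555 0.0453 0.0701] 0.0871040421415844 angle -94.6903606132379
g1.png
k2665.png
k2795.png
k2925.png
ov.png
p1.png
p2.png
scene0.png
scenew.png
top0.png
topw.png
```

Call:
carry_out([
  [[0,0,0],[0,0,0]],
  [[0,0,0],[0,0,0]],
  [[0,0,0],[0,0,0]],
  [[0,0,0],[0,0,0]],
  [[0,0,0],[0,0,0]],
  [[0,0,0],[0,0,0]],
  [[0,0,0],[0,0,0]],
  [[0,0,0],[0,0,0]],
  [[0,0,0],[0,0,0]],
  [[0,0,0],[0,0,0]],
])

```text
t: 30.55
tcp_pos: [0.5615, 0.1187, 0.073]
orientation: [[-0.296, 0.955, 0.001], [0.955, 0.296, -0.002], [-0.002, 0.0, -1.0]]
force: [-5.0, -3.8, 7.5]
finger_gap: 0.0378
grip_force: 60.4
```

View pics/k2925.png

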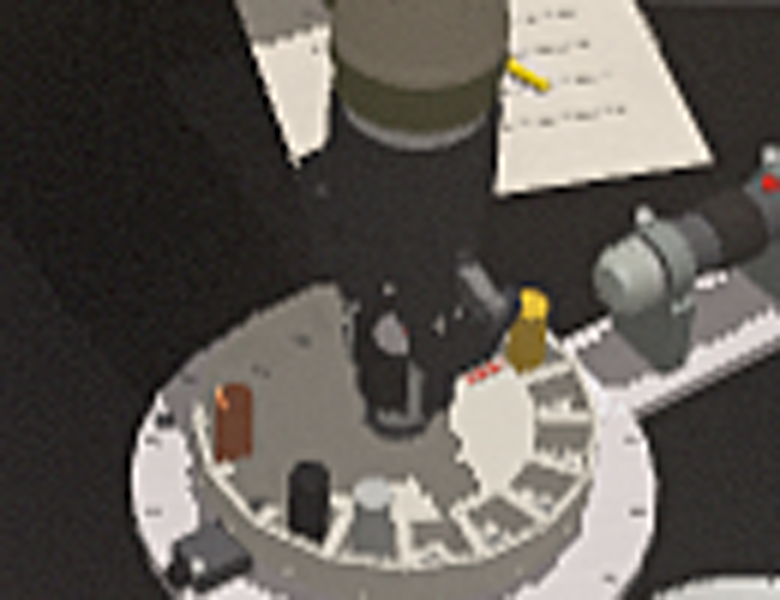

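The brass stands upright at (528,330) directly in front of the microscope, and the knob is gripped. I'll hand the job in.

```bash
python3 -c "from bench import *; print(close_job())"
```

```text
the job is handed in; nothing more can be done
None
```

The brass was placed in the loading pocket, turned three clicks to the microscope and left standing there with the knob still gripped at the third stop; the job is handed in, but the verdict was not reported back.

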